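Put the adapter plate away in the parts drawer

ROBOT

A 6-joint arm with a two-finger parallel gripper is mounted at the origin on the work surface. World frame = base frame: x ahead of the robot, y to its left, z up, the work surface at z = 0. Lengths are in mm, angles in rad, forces in N, time in s.
With the tool pointing down it reaches from about 350 to 775 mm from the base axis. Payload 5.5 kg.
Tool frame: the origin (TCP) lies midway between the tips of the shut fingers; the grasp point (between the pads) lies 19 mm behind it; z points along the fingers, y is the direction in which the jaws open and shut (so a half turn about z gives the same grasp; the last joint's range is limited). The gripper opens to 85 mm and grips with 20 to 120 N. Pads are 22 mm wide; open, the fingers measure 114 mm over their backs; the gripper's body (76 mm by 85 mm) begins 54 mm behind the grasp point. The pads swing forward as they close: fully open they stand 13 mm farther back than shut.
Start: joints at [1.201, 0.313, 0.046, 1.304, 0, 1.431], TCP at [130.997, 559.921, 231.323] pointing down, gripper open.
Joint ranges: [-2.76, 2.76], [-0.86, 1.69], [-1.03, 1.26], [-2.2, 2.34], [-1.47, 1.5], [-3.14, 3.14]. Speed limits (rad/s): [2.57, 2.57, 3.14, 3.14, 3.14, 3.14].

INTERFACE

Orientations are given as a 3x3 rotation matrix whose columns are the frame's x, y, z axes.
In Python, from cell import arm gives the robot as it stands. The module is installed in compiled form; this text tells all that it offers.
- The arm moves only by the tool jog_arm, never from a script. Its argument "steps" is text: rows parted by semicolons, each of 4 numbers parted by spaces: the shift along the tool's x, y, z in mm, then the turn about the tool's z in degrees. In form: x y z roll; .... A call has 1 to 12 rows; each row is the pose to reach, as a shift and turn from the pose commanded when the call began, along the tool's axes at that moment; what a row does not reach only later rows make up. A row lasts 1/8 s, in which the tool goes at most 62.5 mm and 10.7 degrees, less where a joint would pass 70% of its speed; a pose out of reach is approached as far as the arm can. A call with a gripper value outside its range is refused whole. "claw" is the opening, from -1 (shut) to 1 (fully open), so that 0 is half open, set as the call begins (left out, the last holds). The fingers move at their own pace and stop on an object; "newtons" is the grip in N (left out, the last holds). Time passes only in rows, so rows that repeat a pose let the fingers close. It gives the time, the measured TCP pose, the force and the opening at its end, in the units of the state.
- arm.read_state(): the state, without advancing time (a new reading comes with each control period).
- arm.camera(name): name is "side" or "top" or "wrist"; returns a dict with "color" (384x512x3 uint8, red, green, blue), "range_z" (384x512 float32, mm along the optical axis (not along the pixel's ray), 0 where there is no reading), "vfov" (degrees; the focal length in pixels is half the picture's height over the tangent of half this angle, whatever the lens; pixels are square), "cx", "cy" (the principal point, pixels), "rvec" (rotation vector, rad) and "tvec" (3), from world to camera coordinates, as OpenCV has them. Camera axes: x right, y down, z forward; pixel columns grow to the right and rows downward; lengths in mm; the calibration is good to about 2 mm. A picture is of the moment at which its call begins.
- arm.finish_job(): hands the job in, once; it reports no verdict.
The state is a dict: "time": time; "q": joint angles; "qvel": joint speeds; "joint_efforts": joint torques, N m; "ee_pos": TCP position; "ee_rot": TCP orientation; "ft_force": force on the tool from outside, world axes, zero at the start; "ft_torque": the same for the moment, N m; "width": finger opening in mm.
Only numpy, scipy, OpenCV 4.12 (cv2) and the standard library are available. Lean on these libraries where they do the work, as an engineer would, in place of code of your own. Each camera call takes 0.05 s, during which the arm holds its last target.

TASK

The red-brown steel adapter plate has slid into a corner of the drip tray, too tight against the far wall to get a finger behind it. Press on its face and draw it along the tray floor clear of that wall, pressing only as hard as it takes to make it follow because its lapped underside scores easily; then pick it up, lay it flat in the front compartment of the open parts drawer without dropping it, and ease the drawer fully home without slamming it. Leave the other parts on the bench and in the tray where they lie.

Things in the scene. Friction and masses are not known exactly. Their poses are not given: they have to be found in the camera images.
- adapter_mid (a point): centre (half-way up) of the loose red-brown steel adapter plate: 60 mm along x, 104 mm along y, 6 mm thick, 24 mm bore in the middle, 9 mm bolt holes at y = 37 and -37 mm; 170 to 330 g. Lies flat, long side within 3 mm of the tray's +x wall, an end by its left or right wall. A fingertip pressing with 10 to 15 N drags it (a light touch slips; it varies); over 60 N, or a fast touchdown, scores it
- tray_in (a point): centre of the floor of the blue-grey steel drip tray, fixed on the bench, floor 3 mm above the bench top. Inside it is 220 mm along its x and 290 mm along its y; walls 17 mm high above the floor. Its x axis points away from the robot, towards the wall that the plate lies against
- drawer (a joint): how far the drawer stands open, in m: 0 fully home (end stop), grows as it comes out along the drawer's -x. It starts about 0.17 to 0.20 open, stays where it is left, and needs a push of about 4 to 7 N to slide.
- drawer_in (a point): centre of the floor of the drawer's front compartment, 15 mm above the bench; moves with the drawer; its -x axis points the way the drawer opens. The compartment is 145 mm along x and 220 mm along y; above the floor the side walls are 45 mm high, the divider at the back 32 mm, the front panel 65 mm
- drawer_pull (a point): middle of the steel bar pull on the drawer front: a round bar 10 mm thick, 96 mm long along the drawer's y, its axis 50 mm above the bench and 26 mm in front of the front panel. The panel's top is 80 mm above the bench; the fixed cabinet behind is 320 mm deep, 270 mm wide and 91 mm high. Axes as drawer_in
- tray: the drip tray as a whole (fixed); origin under its centre on the bench top, axes as tray_in, rim 20 mm high
- cover_plate: silver aluminium cover plate of the same outline and thickness as the adapter plate (60 x 104 x 6 mm) but without the middle bore, lying in the other far corner of the tray; origin at the centre of its underside. To be left alone.
- jet_block: brass pilot jet block 28 x 64 mm, 26 mm high, standing in the near part of the tray; origin at the centre of its underside. To be left alone.
- petcock: red fuel petcock about 75 x 80 mm, 30 mm high, on the bench left of the tray; origin under its middle. To be left alone.
- screwdriver: stubby yellow-handled screwdriver 115 mm long, 26 mm thick, on the bench between the tray's far side and the drawer cabinet; origin under its middle. To be left alone.
- diaphragm_cover: silver domed round diaphragm cover, about 112 mm across its ears, 29 mm high, on the bench beyond the tray; origin under its middle. To be left alone.
- carburettor: silver carburettor about 110 x 85 mm, 105 mm high with a black cap, on the bench left of the tray; origin under its middle. To be left alone.
- float_bowl: open silver float bowl 74 x 80 mm, 34 mm high, on the bench near the robot's left; origin under its middle. To be left alone.

How it is judged (in metres and radians):
On the way, in this order (a step that is already met when the one before it is completed fails the run):
1. the adapter plate lies flat on the tray floor, drawn at least 10 mm clear of the wall it lay against (x of adapter_mid in the frame of tray_in between -0.085 and 0.07 m and z of adapter_mid in the frame of tray_in below 0.005 m and angle between the z axis of adapter_mid and the z axis of tray_in, either way round below 0.06 rad), for 0.1 s.
2. the adapter plate lies flat in the front compartment of the drawer, let go (x of adapter_mid in the frame of drawer_in between -0.05 and 0.05 m and y of adapter_mid in the frame of drawer_in between -0.085 and 0.085 m and z of adapter_mid in the frame of drawer_in below 0.006 m and angle between the z axis of adapter_mid and the z axis of drawer_in, either way round below 0.08 rad and contact force between adapter and the fingers below 0.1 N and value of joint drawer above 0.01 m), for 0.2 s.
At the end, for the whole second after the job is handed in: The drawer is home to within 4 mm; the adapter plate lies flat (within about 5 degrees) on the floor of the front compartment, either face up, and at rest; every other part is within 20 mm of where it lay (value of joint drawer below 0.004 m and x of adapter_mid in the frame of drawer_in between -0.05 and 0.05 m and y of adapter_mid in the frame of drawer_in between -0.085 and 0.085 m and z of adapter_mid in the frame of drawer_in between 0 and 0.006 m and angle between the z axis of adapter_mid and the z axis of drawer_in, either way round below 0.08 rad and linear speed of adapter below 0.02 m/s and distance of each of cover_plate, jet_block, petcock, screwdriver, diaphragm_cover, carburettor, float_bowl from where it was at the start of the episode below 0.02 m); the robot touches nothing.
It fails at once if the adapter plate is pressed onto the tray floor with more than 60 N, knocks included, and scored (contact force between adapter and tray above 60 N).
It fails at once if the drawer is slammed: it moves inward faster than 0.35 m/s (velocity of joint drawer below -0.35 m/s).
It fails at once if the adapter plate is dropped or thrown into the drawer: faster than 0.5 m/s inside the compartment (horizontal distance between adapter_mid and drawer_in below 0.08 m and z of adapter_mid in the frame of drawer_in below 0.03 m and linear speed of adapter above 0.5 m/s).
It fails at once if another part is shifted by more than 20 mm (distance of any of cover_plate, jet_block, petcock, screwdriver, diaphragm_cover, carburettor, float_bowl from where it was at the start of the episode above 0.02 m).
It also fails if it takes over 72 s, if anything falls off the work surface, if the arm or the gripper's body presses on something with over 40 N, if the wrist force passes 120 N, or if a joint passes its speed limit or range.

## Working session

There is one attempt and no reset: what is moved stays moved. The work goes in short steps, Python scripts to look and compute and a tool call to move; the robot and the scene stay as the last step left them, time stands still between calls to the robot, and variables do not carry over. Pictures are saved under pics/ and viewed, and the job is handed in when it is done.

Besides the shell and the picture viewer there is one more tool, called after "Emit:" as name(argument=value, ...) on one line, values as JSON. jog_arm: Moves the arm, as the interface text tells. Its arguments: {"type":"object","properties":{"steps":{"type":"string"},"claw":{"type":"number"},"newtons":{"type":"number"}},"required":["steps"]}

```bash
mkdir -p pics
cat > h.py <<'E'
import numpy as np, cv2
from cell import arm
def cam(n):
    c=arm.camera(n); h=c['color'].shape[0]
    c['f']=h/2/np.tan(np.radians(c['vfov'])/2)
    c['R']=cv2.Rodrigues(np.array(c['rvec'],float))[0]; c['t']=np.array(c['tvec'],float).ravel()
    return c
def save(c,name): cv2.imwrite('pics/'+name,c['color'][:,:,::-1])
def ray(c,u,v,z):
    d=c['R'].T@np.array([(u-c['cx'])/c['f'],(v-c['cy'])/c['f'],1.]); o=-c['R'].T@c['t']
    return o+d*(z-o[2])/d[2]
def cloud(c):
    h,w=c['range_z'].shape; v,u=np.mgrid[:h,:w]; z=c['range_z']
    p=np.stack([(u-c['cx'])/c['f']*z,(v-c['cy'])/c['f']*z,z],-1)
    return (p-c['t'])@c['R']
E
python3 - <<'E'
from h import *
s=arm.read_state(); print({k:np.round(v,3) for k,v in s.items()})
for n in ['top','side','wrist']:
    c=cam(n); save(c,n+'0.png'); print(n,c['f'],c['cx'],c['cy'],-c['R'].T@c['t'],c['R'][2]); 
    np.save(n+'0.npy',c,allow_pickle=True)
E
```

```text
{'time': np.float64(0.0), 'q': array([1.201, 0.314, 0.045, 1.304, 0.   , 1.431]), 'qvel': array([ 0.001, -0.   ,  0.001, -0.001, -0.   ,  0.001]), 'joint_efforts': array([-0.0000e+00, -4.8063e+01,  2.9853e+01,  1.9000e-02, -0.0000e+00,
        0.0000e+00]), 'ee_pos': array([130.789, 559.405, 230.397]), 'ee_rot': array([[-0.974,  0.228, -0.001],
       [ 0.228,  0.974, -0.002],
       [ 0.   , -0.002, -1.   ]]), 'ft_force': array([ 0.291, -0.128,  0.305]), 'ft_torque': array([ 0.003, -0.008, -0.022]), 'width': np.float64(85.461)}
top 399.49470961798124 250.15014383893248 188.30896888315365 [ 363.38143985  116.35413697 1068.2969763 ] [ 0.1826692  -0.02716597 -0.98279905]
side 429.9739875215263 250.95937662561516 191.5279332793764 [  24.69705481 -669.61148398  832.64135037] [ 0.4260499   0.63611657 -0.64330179]
wrist 285.18044746158705 257.58111201263625 194.14816643833458 [ 54.2883498  575.24401926 373.01797505] [ 0.30016144 -0.0728289  -0.95110413]
```

View pics/top0.png

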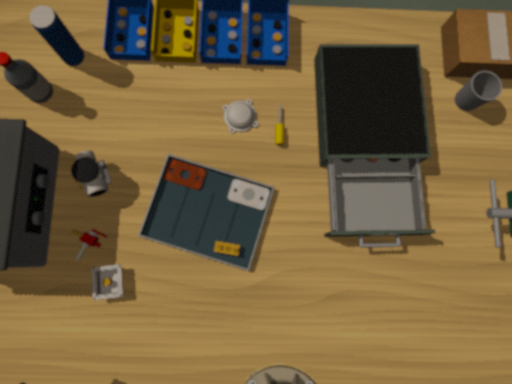

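View pics/side0.png

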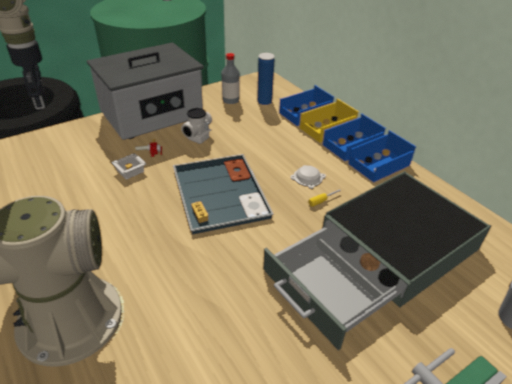

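View pics/wrist0.png

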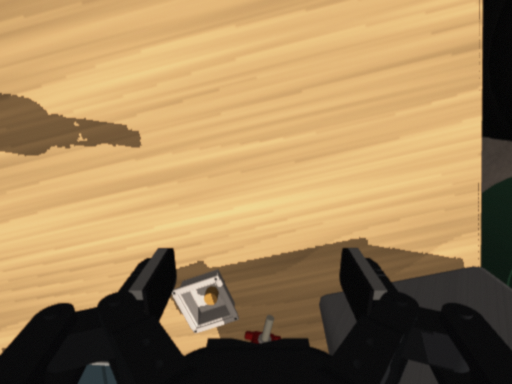

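Top view shows the red plate at about (187,176) in the tray's far-left corner. The silver plate is at (248,194), the jet block at (228,248), and the open drawer around (378,197) with its pull at (380,244). Measuring next.

```bash
cat > m.py <<'E'
from h import *
np.set_printoptions(precision=1,suppress=True)
c=np.load('top0.npy',allow_pickle=True).item()
hsv=cv2.cvtColor(c['color'],cv2.COLOR_RGB2HSV)
P=cloud(c)
for u,v in [(187,176),(195,215),(378,205),(378,170),(375,100),(380,245),(380,235),(330,200),(170,158),(265,188)]:
    print((u,v),P[v,u],hsv[v,u])
def rect(mask,z,roi,name):
    u0,v0,u1,v1=roi; m=np.zeros(mask.shape,np.uint8); m[v0:v1,u0:u1]=mask[v0:v1,u0:u1]
    cs,_=cv2.findContours(m.astype(np.uint8),0,1); k=max(cs,key=cv2.contourArea)
    pts=np.array([ray(c,a[0][0],a[0][1],z)[:2] for a in k],np.float32)
    r=cv2.minAreaRect(pts); print(name,r, '\n',cv2.boxPoints(r)); return r
H,S,V=hsv[...,0].astype(int),hsv[...,1].astype(int),hsv[...,2].astype(int)
rect(((H<12)|(H>172))&(S>140),9,(140,140,230,215),'plate')
rect((S<40)&(V>130),9,(220,170,275,215),'cover')
rect((H>18)&(H<35)&(S>150),29,(205,235,250,262),'jet')
rect((H>85)&(H<125)&(P[...,2]<15),3,(130,145,290,285),'trayfloor')
E
python3 m.py
```

```text
(187, 176) [590.9 259.5   0.1] [10 14 56]
(195, 215) [484.9 232.6   1. ] [92 57 58]
(378, 205) [ 523.7 -257.9   14.7] [ 19  35 125]
(378, 170) [ 620.5 -261.5   14.2] [15 30 68]
(375, 100) [ 792.8 -234.8   84.9] [10 43 18]
(380, 245) [ 415.  -245.6   53.6] [ 18  33 115]
(380, 235) [ 439.7 -243.4   62.2] [20 78 69]
(330, 200) [ 528.9 -121.3   43.9] [ 16  46 106]
(170, 158) [638.6 307.6   5.1] [90 11 24]
(265, 188) [562.9  46.8   5.9] [ 16  36 134]
plate ((594.9799194335938, 264.7349853515625), (106.25812530517578, 62.320831298828125), 74.45964813232422) 
 [[550.7 221.9]
 [610.8 205.2]
 [639.2 307.6]
 [579.2 324.3]]
cover ((545.120849609375, 91.76749420166016), (103.50492095947266, 58.631107330322266), 74.34378814697266) 
 [[502.9  49.8]
 [559.4  34. ]
 [587.3 133.7]
 [530.9 149.5]]
jet ((398.6402893066406, 144.651611328125), (64.35391998291016, 29.769306182861328), 81.21402740478516) 
 [[379.  115.1]
 [408.4 110.6]
 [418.3 174.2]
 [388.8 178.7]]
trayfloor ((496.97314453125, 201.23825073242188), (289.90179443359375, 219.9283905029297), 74.13316345214844) 
 [[351.6  91.9]
 [563.1  31.7]
 [642.4 310.6]
 [430.8 370.7]]
```

Run:
```python
from h import *
c=np.load('top0.npy',allow_pickle=True).item()['color'][:,:,::-1]
cv2.imwrite('pics/t0.png',cv2.resize(c[140:280,130:290],None,fx=4,fy=4,interpolation=2))
cv2.imwrite('pics/d0.png',cv2.resize(c[30:260,300:450],None,fx=2.6,fy=2.6,interpolation=2))
```

```text
(no output)
```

View pics/t0.png

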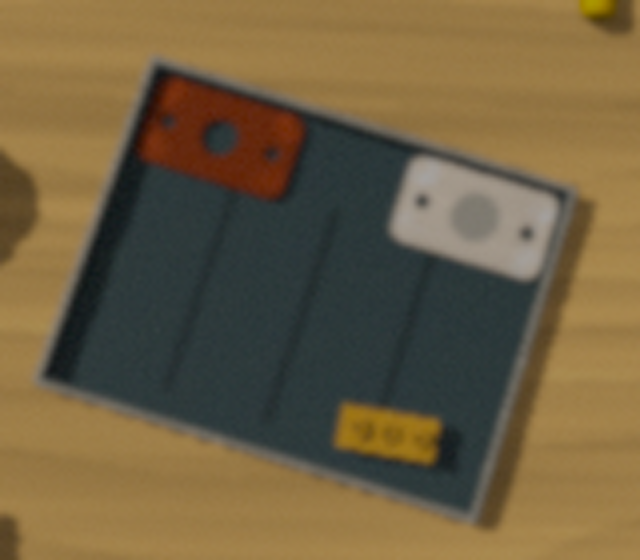

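View pics/d0.png

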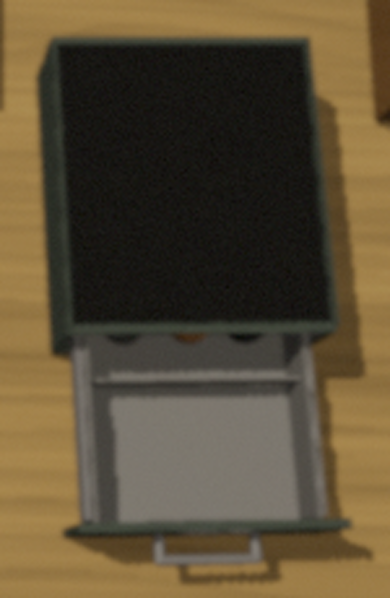

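```bash
cat > m2.py <<'E'
from h import *
np.set_printoptions(precision=1,suppress=True)
c=np.load('top0.npy',allow_pickle=True).item(); P=cloud(c); s=np.load('side0.npy',allow_pickle=True).item(); Q=cloud(s)
def box(M,lo,hi,name,n):
    m=((M[...,2]>lo)&(M[...,2]<hi)&(M[...,1]<-90)&(M[...,1]>-430)&(M[...,0]>380)&(M[...,0]<960))
    k=cv2.connectedComponentsWithStats(m.astype(np.uint8))
    for i in np.argsort(-k[2][1:,4])[:n]+1:
        p=M[k[1]==i]; r=cv2.minAreaRect(p[:,:2].astype(np.float32)); print(name,k[2][i],r,p[:,2].mean())
box(P,80,100,'cab',2); box(Q,80,100,'cabS',2)
box(P,9,21,'floor',2); box(Q,9,21,'floorS',2)
box(P,70,85,'panel',3); box(Q,68,84,'panelS',3)
box(P,35,62,'walls/pull',4)
E
python3 m2.py
```

```text
cab [  320    44   111   115 11658] ((795.5528564453125, -231.4794158935547), (321.2272033691406, 272.5688781738281), 2.4097909927368164) 85.70594665505064
cab [424 230   4   3   6] ((451.26263427734375, -352.5084228515625), (5.041993141174316, 8.019574165344238), 1.9642040729522705) 80.891821297758
cabS [ 324  171  167  115 9702] ((793.3182373046875, -230.32843017578125), (325.0922546386719, 272.6242370605469), 2.358635187149048) 86.62014054745718
cabS [313 298   9   9  23] ((446.5168762207031, -298.7516174316406), (23.22718048095703, 8.234190940856934), 88.99996948242188) 80.57874616162734
floor [ 335  178   82   53 4007] ((526.8510131835938, -248.78286743164062), (141.64463806152344, 210.56964111328125), 2.367755651473999) 13.822784836145617
floor [ 334  158   78   18 1185] ((630.3974609375, -244.69183349609375), (48.61372375488281, 211.0612030029297), 2.569932222366333) 14.009066201692214
floorS [ 282  244   94   79 3266] ((541.3416748046875, -231.75390625), (112.6714096069336, 206.43130493164062), 2.76092791557312) 14.878408007657644
floorS [ 323  230   72   64 1012] ((655.04351
[... 923 characters left out ...]
30558776855469, 12.990828514099121), 87.9671630859375) 82.80015540614282
walls/pull [ 317   53  109  178 1376] ((702.7893676757812, -234.13368225097656), (498.9920654296875, 270.23675537109375), 2.5452451705932617) 49.705848836266235
walls/pull [344 234  57  14 254] ((425.19793701171875, -225.72393798828125), (31.231046676635742, 147.0814971923828), 2.4194352626800537) 52.69940161194059
walls/pull [403 234  26   1  26] ((445.50775146484375, -340.2145690917969), (0.3745759129524231, 72.39521789550781), 2.5575263500213623) 50.84170057267754
walls/pull [327 232   3   4   8] ((440.63848876953125, -113.26993560791016), (8.199440956115723, 0.6800916194915771), 3.1732027530670166) 47.91588582524035
```

Emit:
jog_arm(steps="-42 -15 0 -8; -84 -30 0 -16; -126 -45 0 -24; -168 -60 0 -32; -210 -75 0 -40; -252 -90 10 -48; -300 -108 30 -56; -350 -126 60 -64; -400 -145 90 -72; -450 -163 120 -80; -500 -181 150 -87.3; -500 -181 170 -87.3", claw=-1, newtons=40)

```text
time: 1.65
ee_pos: [579.4, 266.9, 59.0]
ee_rot: [[-0.277, -0.961, -0.0], [-0.961, 0.277, -0.001], [0.001, 0.0, -1.0]]
ft_force: [-0.4, -0.5, 0.3]
width: 0.1
```

Run:
```python
from h import *
s=arm.read_state(); print({k:np.round(v,3).tolist() for k,v in s.items()})
for n in ['side','wrist','top']:
    c=cam(n); save(c,n+'1.png')
c=c['color'][:,:,::-1]
cv2.imwrite('pics/t1.png',cv2.resize(c[140:280,130:290],None,fx=4,fy=4,interpolation=2))
```

```text
{'time': 1.65, 'q': [0.306, 0.529, -0.06, 0.983, -0.001, -0.984], 'qvel': [0.047, 0.1, -0.244, -0.311, 0.022, 0.05], 'joint_efforts': [-2.417, -56.432, 28.478, 0.049, -0.272, -0.506], 'ee_pos': [579.395, 266.852, 59.02], 'ee_rot': [[-0.277, -0.961, -0.0], [-0.961, 0.277, -0.001], [0.001, 0.0, -1.0]], 'ft_force': [-0.356, -0.502, 0.344], 'ft_torque': [0.074, 0.017, -0.031], 'width': 0.126}
```

View pics/wrist1.png

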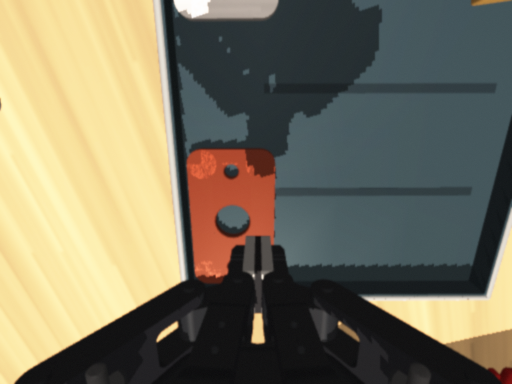

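View pics/side1.png

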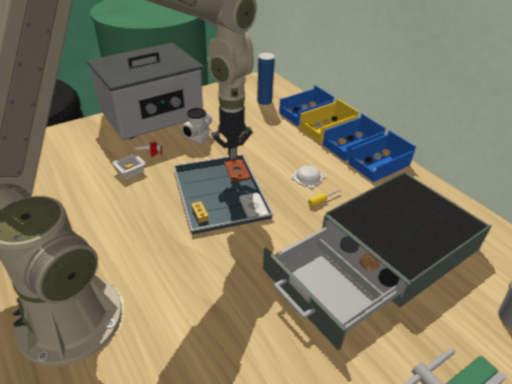

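Run:
```python
from h import *
c=cam('wrist'); save(c,'w2.png')
for u,v in [(232,220),(231,171),(190,150),(275,150)]: print(ray(c,u,v,9))
s=arm.read_state();print(s['ee_pos'],s['ft_force'])
```

```text
[594.52177827 264.2279636    9.        ]
[584.18236978 228.95148656   9.        ]
[606.50731318 207.45315985   9.        ]
[551.11540722 223.2100532    9.        ]
[575.92134622 269.71567527  60.96640313] [ 0.49568722 -0.01169316  1.10729075]
```

Emit:
jog_arm(steps="0 0 20 0; 0 0 35 0; 0 0 43 0; 0 0 46 0; 0 0 47 0; 0 0 48 0; 0 0 49 0; 0 0 49 0")

```text
time: 2.85
ee_pos: [576.7, 269.8, 12.4]
ee_rot: [[-0.273, -0.962, 0.0], [-0.962, 0.273, 0.0], [-0.0, -0.0, -1.0]]
ft_force: [-0.3, -1.1, -0.0]
width: 0.3
```

Emit:
jog_arm(steps="0 0 0.5 0; 0 0 1 0; 0 0 1.5 0; 0 0 2 0; 0 0 2.5 0; 0 0 3 0; 0 0 3 0")

```text
time: 3.72
ee_pos: [576.6, 269.8, 9.3]
ee_rot: [[-0.273, -0.962, -0.0], [-0.962, 0.273, 0.0], [-0.0, 0.0, -1.0]]
ft_force: [0.1, 0.5, -0.2]
width: 0.1
```

Emit:
jog_arm(steps="0 0 0.4 0; 0 0 0.8 0; 0 0 1.2 0; 0 0 1.2 0")

```text
time: 4.22
ee_pos: [576.7, 269.8, 9.1]
ee_rot: [[-0.273, -0.962, 0.001], [-0.962, 0.273, 0.0], [-0.0, -0.001, -1.0]]
ft_force: [-2.7, -0.5, 6.9]
width: 0.1
```

Emit:
jog_arm(steps="0 0 0.5 0; 0 0 1.0 0; 0 0 1.0 0; 0 0 1.0 0")

```text
time: 4.72
ee_pos: [576.7, 269.8, 9.1]
ee_rot: [[-0.273, -0.962, 0.001], [-0.962, 0.273, 0.0], [-0.001, -0.001, -1.0]]
ft_force: [-4.3, -2.4, 12.1]
width: -0.3
```

Emit:
jog_arm(steps="0 0 0.4 0; 0 1 0.4 0; 0 2 0.4 0; 0 4 0.4 0; 0 6 0.4 0; 0 8 0.4 0; 0 10 0.4 0; 0 12 0.4 0")

```text
time: 5.72
ee_pos: [568.9, 273.5, 9.1]
ee_rot: [[-0.274, -0.962, 0.008], [-0.962, 0.274, 0.001], [-0.003, -0.007, -1.0]]
ft_force: [3.6, -1.0, 6.4]
width: -0.3
```

```bash
cat > look.py <<'E'
from h import *
import sys
t=sys.argv[1]
np.set_printoptions(precision=1,suppress=True)
c=cam('top')
hsv=cv2.cvtColor(c['color'],cv2.COLOR_RGB2HSV)
H,S,V=[hsv[...,i].astype(int) for i in range(3)]
m=np.zeros(H.shape,np.uint8); m[140:290,130:300]=((((H<12)|(H>172))&(S>140)))[140:290,130:300]
cs,_=cv2.findContours(m,0,1)
if cs:
    k=np.vstack([q for q in cs if cv2.contourArea(q)>15]); pts=np.array([ray(c,a[0][0],a[0][1],9)[:2] for a in k],np.float32)
    print(cv2.minAreaRect(pts))
im=c['color'][:,:,::-1]
a=cv2.resize(im[140:280,130:290],(400,350),interpolation=2)
w=cam('wrist'); b=cv2.resize(w['color'][:,:,::-1],(400,300))
cv2.imwrite('pics/L%s.png'%t,np.hstack([np.vstack([a,np.zeros((0,400,3),np.uint8)])[:300],b]))
cv2.imwrite('pics/W%s.png'%t,w['color'][:,:,::-1]); np.save('w.npy',w,allow_pickle=True)
s=arm.read_state(); print(s['time'],s['ee_pos'],s['ft_force'],s['width'])
E
python3 look.py a
```

```text
((586.5789184570312, 241.7711639404297), (54.22779846191406, 60.845455169677734), 74.68081665039062)
5.825 [568.6 273.5   9.1] [ 2.6 -1.4  7. ] -0.24767255407116784
```

View pics/La.png

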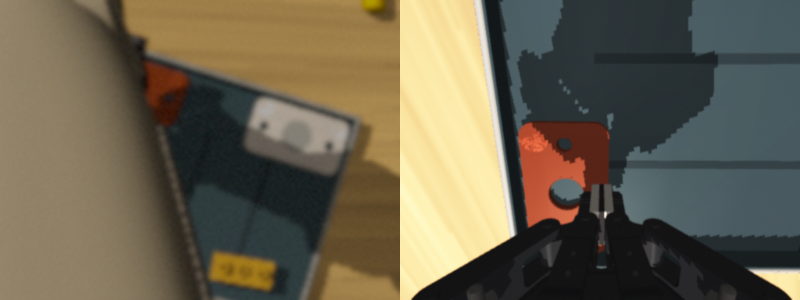

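```bash
cat > wp.py <<'E'
from h import *
import sys
w=np.load('w.npy',allow_pickle=True).item()
a=list(map(float,sys.argv[1:]))
T=np.array([497,201.2]); X=np.array([.9619,-.2735]); Y=np.array([.2735,.9619])
for i in range(0,len(a),2):
    p=ray(w,a[i],a[i+1],9)[:2]; print(a[i:i+2],p.round(1),'tray',((p-T)@X).round(1),((p-T)@Y).round(1))
E
python3 wp.py 211 246 210 184 268 156 159 156
```

```text
[211.0, 246.0] [593.5 261.4] tray 76.3 84.2
[210.0, 184.0] [582.4 227. ] tray 75.0 48.2
[268.0, 156.0] [549.5 221.1] tray 45.1 33.5
[159.0, 156.0] [602.4 206.1] tray 100.0 33.6
```

View pics/Wa.png

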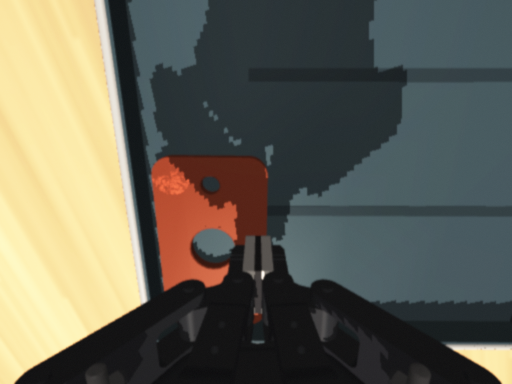

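Emit:
jog_arm(steps="0 0 -4 0; 0 -6 -6 0; 0 -14 -6 0; 0 -14 -4 0; 0 -14 -3 0; 0 -14 -2.5 0; 0 -14 -2 0; 0 -14 -1.5 0; 0 -14 -1 0; 0 -14 -0.5 0; 0 -14 0 0; 0 -14 0 0")

```text
time: 7.32
ee_pos: [578.3, 269.1, 9.0]
ee_rot: [[-0.273, -0.962, 0.001], [-0.962, 0.273, -0.0], [-0.0, -0.001, -1.0]]
ft_force: [-5.5, -3.4, 15.5]
width: -0.2
```

Emit:
jog_arm(steps="0 1 0.3 0; 0 2 0.6 0; 0 3 0.9 0; 0 4 1.2 0; 0 5 1.4 0; 0 6 1.6 0")

```text
time: 8.07
ee_pos: [577.7, 270.1, 9.0]
ee_rot: [[-0.275, -0.961, 0.01], [-0.961, 0.275, -0.001], [-0.002, -0.01, -1.0]]
ft_force: [4.9, -7.5, 13.9]
width: -0.0
```

Emit:
jog_arm(steps="0 1 0.3 0; 0 2 0.6 0; 0 3 0.9 0; 0 4 1.1 0; 0 5 1.3 0; 0 6 1.5 0")

```text
time: 8.82
ee_pos: [575.0, 272.5, 9.0]
ee_rot: [[-0.275, -0.961, 0.016], [-0.961, 0.275, 0.0], [-0.005, -0.015, -1.0]]
ft_force: [8.7, -5.9, 16.3]
width: 0.1
```

```bash
python3 look.py b
```

```text
((583.093505859375, 235.27745056152344), (63.71527099609375, 40.507686614990234), 2.5724518299102783)
8.925 [575.  272.6   9. ] [ 8.3 -4.4 16.7] 0.41967600950982775
```

View pics/Wb.png

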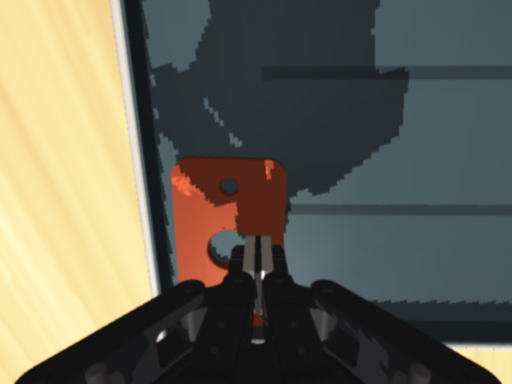

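```bash
python3 wp.py 229 186 177 160 285 160
```

```text
[229.0, 186.0] [579.5 229.8] tray 71.5 50.1
[177.0, 160.0] [600.7 209.6] tray 97.5 36.4
[285.0, 160.0] [548.1 224.4] tray 42.8 36.3
```

Emit:
jog_arm(steps="0 2 0.2 0; 0 4 0.4 0; 0 6 0.6 0; 0 8 0.8 0; 0 10 1 0; 0 12 1.2 0; 0 14 1.2 0; 0 16 1.2 0")

```text
time: 9.93
ee_pos: [561.5, 277.7, 9.0]
ee_rot: [[-0.275, -0.961, 0.02], [-0.961, 0.275, 0.002], [-0.008, -0.018, -1.0]]
ft_force: [9.5, -3.9, 19.7]
width: -0.2
```

```bash
python3 look.py c
```

```text
((572.5864868164062, 247.6400146484375), (55.668846130371094, 58.592498779296875), 68.50872039794922)
10.025 [561.2 277.8   9. ] [ 8.1 -4.3 21.2] 0.3313123976614915
```

View pics/Wc.png

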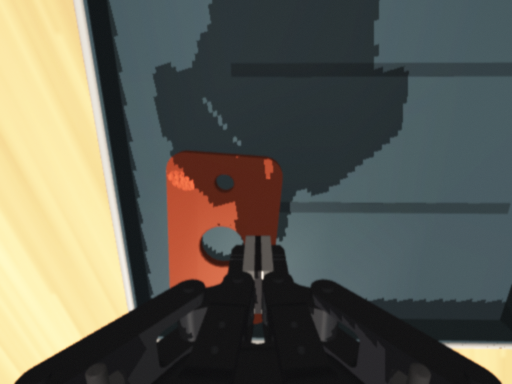

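The plate is following. I'll keep drawing at the same depth.

Emit:
jog_arm(steps="0 3 0 0; 0 6 0 0; 0 9 0 0; 0 12 0 0; 0 15 0 0; 0 18 0 0; 0 21 0 0; 0 24 0 0; 0 27 0 0; 0 30 0 0; 0 33 0 0; 0 36 0 0")

```text
time: 11.52
ee_pos: [527.2, 288.2, 9.0]
ee_rot: [[-0.275, -0.961, 0.02], [-0.961, 0.275, 0.003], [-0.009, -0.019, -1.0]]
ft_force: [8.7, -4.7, 19.4]
width: -0.0
```

```bash
python3 look.py d
```

```text
((540.3455810546875, 258.272705078125), (60.105716705322266, 59.877349853515625), 69.61051940917969)
11.625 [526.7 288.3   9. ] [ 8.7 -3.9 20.9] -0.31591226845313153
```

View pics/Wd.png

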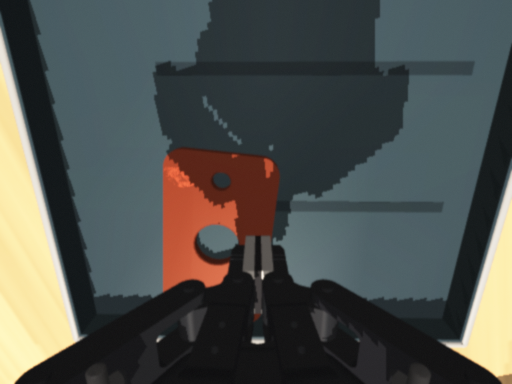

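Emit:
jog_arm(steps="0 0 -4 0; 0 -4 -10 0; 0 -4 -30 0; 0 -4 -55 0; 0 -4 -75 0; 0 -4 -90 0; 0 -4 -90 0", claw=1)

```text
time: 12.5
ee_pos: [521.4, 285.9, 93.2]
ee_rot: [[-0.273, -0.962, 0.001], [-0.962, 0.273, 0.001], [-0.001, -0.001, -1.0]]
ft_force: [0.1, 0.4, -0.0]
width: 85.6
```

```bash
python3 look.py e
python3 - <<'E'
from h import *
w=np.load('w.npy',allow_pickle=True).item()
hsv=cv2.cvtColor(w['color'],cv2.COLOR_RGB2HSV);H,S=hsv[...,0].astype(int),hsv[...,1].astype(int)
m=(((H<12)|(H>172))&(S>140)).astype(np.uint8)
cs,_=cv2.findContours(m,0,1); k=max(cs,key=cv2.contourArea)
print(cv2.boundingRect(k),cv2.minAreaRect(np.array([ray(w,a[0][0],a[0][1],9)[:2] for a in k],np.float32)))
E
```

```text
((542.3956909179688, 264.1631164550781), (73.18699645996094, 59.657501220703125), 68.34758758544922)
12.6 [520.4 285.5  91.7] [-0.4 -0.  -0.9] 85.67661880929417
(187, 137, 79, 122) ((548.3280639648438, 275.99493408203125), (104.51222229003906, 60.061798095703125), 68.10277557373047)
```

View pics/We.png

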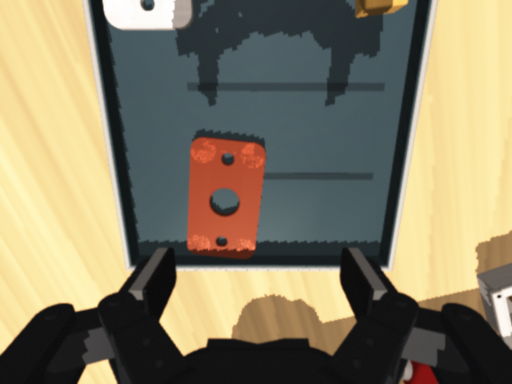

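Emit:
jog_arm(steps="0.5 -10 0 3; 1 -20 0 6; 1.5 -29 0 6; 1.5 -29 20 6; 1.5 -29 40 6; 1.5 -29 60 6; 1.5 -29 70 6; 1.5 -29 74 6; 1.5 -29 74 6; 1.5 -29 74 6", claw=0.76)

```text
time: 13.85
ee_pos: [548.9, 276.5, 19.2]
ee_rot: [[-0.372, -0.928, 0.001], [-0.928, 0.372, 0.001], [-0.001, -0.001, -1.0]]
ft_force: [-0.8, -0.4, 0.3]
width: 74.8
```

```bash
python3 look.py f
python3 - <<'E'
from h import *
c=cam('side'); im=c['color'][:,:,::-1]; cv2.imwrite('pics/sf.png',cv2.resize(im[120:240,160:290],None,fx=4,fy=4))
E
```

```text
((542.8269653320312, 249.7332763671875), (46.29833984375, 46.56005859375), 68.21399688720703)
13.95 [548.9 276.5  19.2] [ 0.5 -0.6 -0.5] 75.06521189802876
```

View pics/Wf.png

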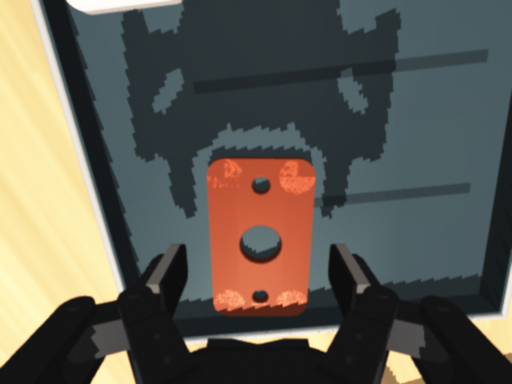

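View pics/sf.png

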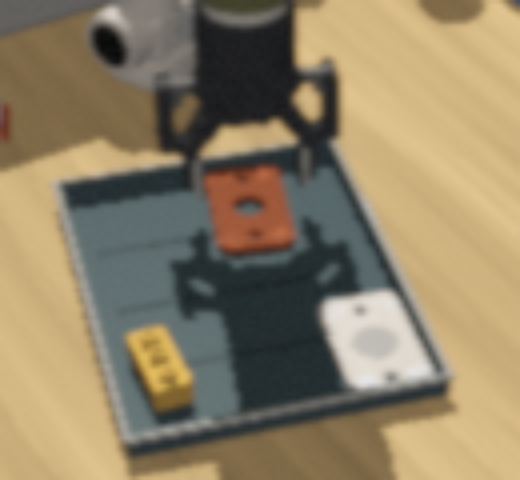

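Emit:
jog_arm(steps="0 0 6 0; 0 0 11 0; 0 0 15 0; 0 0 17 0; 0 0 18 0; 0 0 19 0; 0 0 19 0")

```text
time: 14.88
ee_pos: [548.4, 276.3, -0.5]
ee_rot: [[-0.372, -0.928, 0.0], [-0.928, 0.372, 0.0], [-0.0, -0.0, -1.0]]
ft_force: [-0.3, 0.1, 0.4]
width: 75.1
```

```bash
python3 look.py g
python3 - <<'E'
from h import *
c=cam('side'); im=c['color'][:,:,::-1]; cv2.imwrite('pics/sg.png',cv2.resize(im[120:240,160:290],None,fx=4,fy=4))
E
```

```text
((545.0323486328125, 246.951904296875), (42.06694030761719, 38.408390045166016), 64.85336303710938)
14.975 [548.4 276.3  -0.5] [-0.3  0.  -0.8] 74.70684200979804
```

View pics/Wg.png

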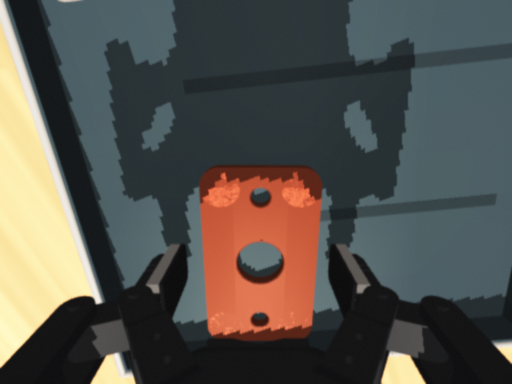

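View pics/sg.png

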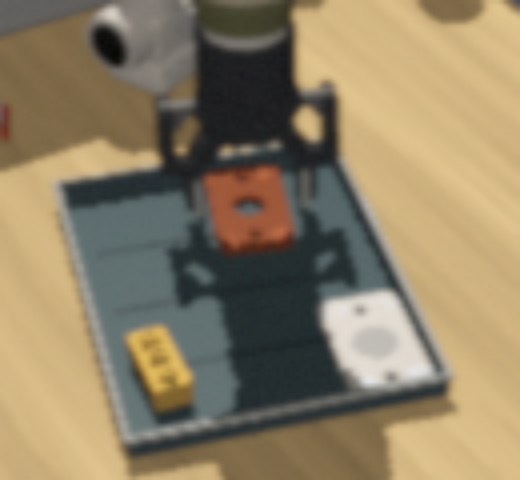

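Emit:
jog_arm(steps="0 0 0 0; 0 0 0 0; 0 0 0.8 0; 0 0 1.6 0; 0 0 2.4 0; 0 0 3.2 0; 0 0 3.2 0", claw=0.55, newtons=60)

```text
time: 15.9
ee_pos: [548.3, 276.3, -3.6]
ee_rot: [[-0.372, -0.928, 0.0], [-0.928, 0.372, 0.0], [-0.0, -0.0, -1.0]]
ft_force: [-1.6, -0.8, 2.9]
width: 66.0
```

Emit:
jog_arm(steps="0 0 -1 0; 0 0 -1 0; 0 0 -1 0; 0 0 -1 0; 0 0 -1 0", claw=-0.2, newtons=60)

```text
time: 16.52
ee_pos: [549.1, 276.6, -1.4]
ee_rot: [[-0.372, -0.928, 0.002], [-0.928, 0.372, 0.001], [-0.002, -0.001, -1.0]]
ft_force: [-2.5, -0.6, 9.0]
width: 57.6
```

Emit:
jog_arm(steps="0 0 -1 0; 0 0 -3 0; 0 0 -6 0; 0 0 -9 0; 0 0 -12 0; 0 0 -12 0")

```text
time: 17.27
ee_pos: [548.6, 276.4, 9.6]
ee_rot: [[-0.372, -0.928, 0.001], [-0.928, 0.372, 0.0], [-0.001, -0.0, -1.0]]
ft_force: [0.2, -0.2, -3.2]
width: 57.4
```

```bash
python3 look.py h
python3 - <<'E'
from h import *
c=cam('side'); im=c['color'][:,:,::-1]; cv2.imwrite('pics/sh.png',cv2.resize(im[120:240,160:290],None,fx=4,fy=4))
E
```

```text
((548.4810791015625, 248.8402557373047), (42.451507568359375, 44.018714904785156), 66.37106323242188)
17.375 [548.3 276.3   9.2] [ 0.2 -1.  -3.3] 57.83384554078898
```

View pics/Wh.png

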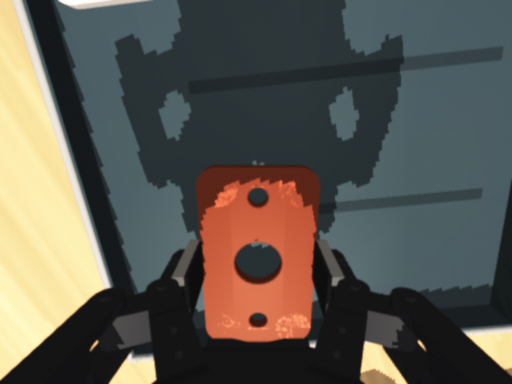

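View pics/sh.png

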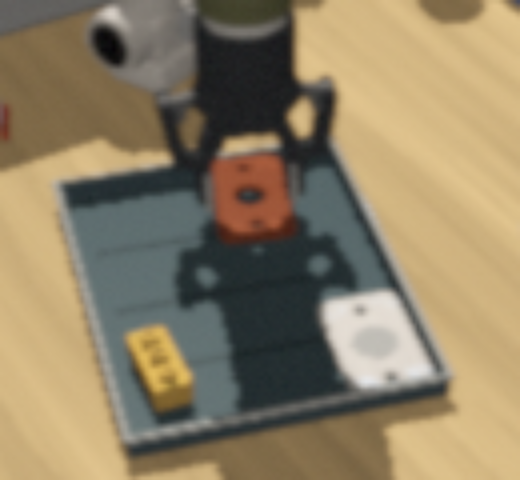

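Emit:
jog_arm(steps="0 0 -5 0; 0 0 -15 0; 0 0 -30 0; 0 0 -45 0; 10 -3 -60 1; 30 -10 -75 4; 55 -19 -90 8; 85 -30 -100 12; 115 -40 -105 16; 145 -50 -110 20; 175 -61 -115 24; 205 -71 -120 28", newtons=70)

```text
time: 18.92
ee_pos: [537.2, 57.2, 130.1]
ee_rot: [[-0.768, -0.64, 0.0], [-0.64, 0.768, -0.0], [0.0, -0.0, -1.0]]
ft_force: [1.5, 0.1, -2.7]
width: 57.2
```

Emit:
jog_arm(steps="32 -3 0 4; 64 -6 0 8; 97 -10 0 12; 130 -12 0 16; 162 -15 0 20; 195 -18 0 24; 227 -21 0 28; 255 -24 0 32; 275 -26 0 35; 288 -27 0 37; 292 -27 0 37.8; 292 -27 0 37.8")

```text
time: 20.42
ee_pos: [332.0, -149.4, 129.3]
ee_rot: [[-0.999, -0.04, 0.0], [-0.04, 0.999, 0.0], [-0.0, 0.0, -1.0]]
ft_force: [0.4, -0.1, -2.2]
width: 57.6
```

```bash
python3 look.py i
python3 - <<'E'
from h import *
print(arm.read_state()['ee_rot'])
c=cam('side'); im=c['color'][:,:,::-1]; cv2.imwrite('pics/si.png',cv2.resize(im[150:360,230:460],None,fx=2.6,fy=2.6))
E
```

```text
20.525 [ 332.3 -149.   129.2] [-1.2  0.3 -2.8] 57.06150369061301
[[-9.99143139e-01 -4.13873814e-02  2.69653871e-04]
 [-4.13873307e-02  9.99143159e-01  1.91031361e-04]
 [-2.77329109e-04  1.79707420e-04 -9.99999945e-01]]
```

View pics/Wi.png

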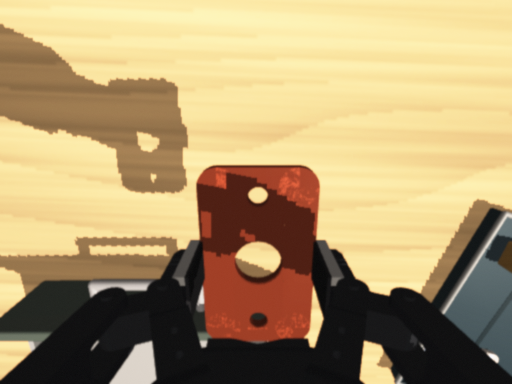

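View pics/si.png

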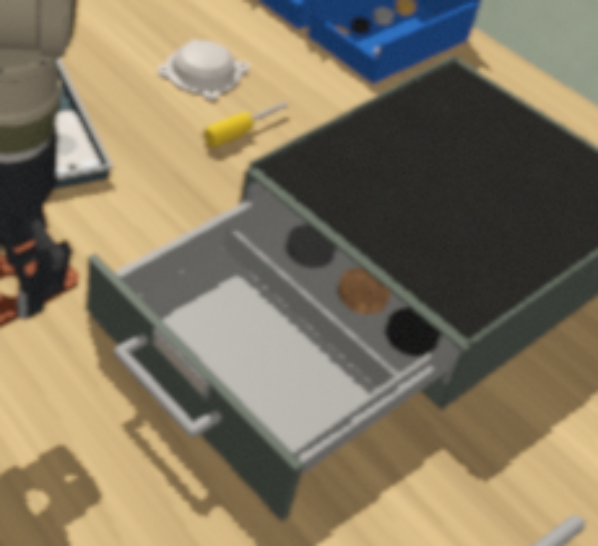

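Emit:
jog_arm(steps="-5 -3 0 0; -15 -8 0 0; -35 -19 0 0; -58 -31 0 0; -82 -44 0 0; -106 -57 0 0; -130 -71 0 0; -152 -83 0 0; -170 -93 0 0; -183 -99 0 0; -188 -102 0 0; -188 -102 0 0")

```text
time: 22.08
ee_pos: [524.3, -243.5, 128.6]
ee_rot: [[-0.999, -0.041, -0.001], [-0.041, 0.999, 0.0], [0.001, 0.0, -1.0]]
ft_force: [-0.3, 0.3, -2.7]
width: 57.1
```

```bash
python3 look.py j
python3 - <<'E'
from h import *
c=cam('side'); im=c['color'][:,:,::-1]; cv2.imwrite('pics/sj.png',cv2.resize(im[150:360,230:460],None,fx=2.6,fy=2.6))
E
```

```text
22.175 [ 523.6 -243.2  128.9] [ 0.4 -0.1 -3. ] 57.43357039088319
```

View pics/Wj.png

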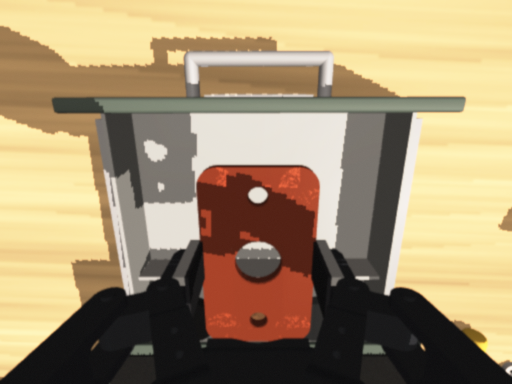

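View pics/sj.png

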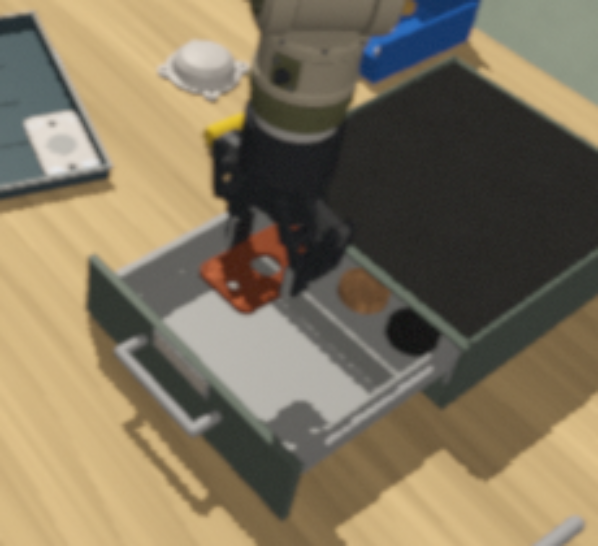

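Run:
```python
from h import *
w=np.load('w.npy',allow_pickle=True).item()
for u,v,z in [(258,97,80),(258,111,80),(165,262,47),(165,277,47),(350,262,47),(350,277,47),(185,57,50),(332,57,50)]: print(u,v,ray(w,u,v,z).round(1))
P=cloud(w)
for u,v in [(165,262),(165,277),(258,104),(165,270),(258,140)]: print(u,v,P[v,u].round(1))
# profile along column 165
for v in range(100,290,8): print(v,P[v,165].round(0),end=' ')
```

```text
258 97 [ 442.4 -249.1   80. ]
258 111 [ 450.9 -248.7   80. ]
165 262 [ 585.2 -326.4   47. ]
165 277 [ 600.8 -327.3   47. ]
350 262 [ 578.1 -160.8   47. ]
350 277 [ 593.6 -158.6   47. ]
185 57 [ 417.4 -301.7   50. ]
332 57 [ 413.  -198.1   50. ]
165 262 [ 601.8 -335.5   20.4]
165 277 [ 520.1 -286.7  163.4]
258 104 [ 446.6 -248.9   79.8]
165 270 [ 519.3 -287.9  159.2]
258 140 [ 477.6 -247.5   15.2]
100 [ 447. -308.   81.] 108 [ 452. -309.   79.] 116 [ 460. -329.   14.] 124 [ 467. -329.   16.] 132 [ 474. -330.   15.] 140 [ 481. -331.   14.] 148 [ 488. -331.   14.] 156 [ 495. -331.   16.] 164 [ 503. -331.   15.] 172 [ 510. -332.   15.] 180 [ 518. -332.   16.] 188 [ 526. -333.   15.] 196 [ 534. -333.   15.] 204 [ 542. -334.   15.] 212 [ 550. -334.   15.] 220 [ 558. -335.   15.] 228 [ 567. -335.   15.] 236 [ 575. -336.   15.] 244 [ 585. -336.   15.] 252 [ 593. -337.   15.] 260 [ 601. -336.   18.] 268 [ 601. -332.   32.] 276 [ 520. -287.  163.] 284 [ 512. -281.  179.]
```

Emit:
jog_arm(steps="0 0 6 0; 0 0 18 0; 0 0 32 0; 0 0 46 0; 0 0 60 0; 0 0 74 0; 0 0 86 0; 0 0 96 0; 0 0 103 0; 0 0 107 0; 0 0 110 0; 0 0 110 0")

```text
time: 23.72
ee_pos: [524.1, -243.5, 19.2]
ee_rot: [[-0.999, -0.041, 0.0], [-0.041, 0.999, 0.0], [-0.0, 0.0, -1.0]]
ft_force: [-0.3, -0.6, -2.8]
width: 57.3
```

Emit:
jog_arm(steps="0 0 1 0; 0 0 2 0; 0 0 3 0; 0 0 4 0; 0 0 5 0; 0 0 5 0")

```text
time: 24.48
ee_pos: [523.9, -243.5, 14.0]
ee_rot: [[-0.999, -0.041, -0.0], [-0.041, 0.999, 0.0], [0.0, 0.0, -1.0]]
ft_force: [0.7, 0.7, -3.5]
width: 57.5
```

Emit:
jog_arm(steps="0 0 0.6 0; 0 0 1.2 0; 0 0 1.8 0; 0 0 2.4 0; 0 0 3 0; 0 0 3 0")

```text
time: 25.22
ee_pos: [524.0, -243.5, 11.1]
ee_rot: [[-0.999, -0.041, -0.0], [-0.041, 0.999, 0.0], [0.0, 0.0, -1.0]]
ft_force: [-0.6, -0.2, -2.6]
width: 57.4
```

Emit:
jog_arm(steps="0 0 0.5 0; 0 0 1 0; 0 0 1.5 0; 0 0 1.5 0")

```text
time: 25.72
ee_pos: [524.1, -243.6, 10.8]
ee_rot: [[-0.999, -0.041, 0.001], [-0.041, 0.999, -0.0], [-0.001, -0.0, -1.0]]
ft_force: [-3.6, 2.0, 6.6]
width: 57.3
```

Emit:
jog_arm(steps="0 0 -0.5 0; 0 0 -0.8 0; 0 0 -0.8 0; 0 0 -0.8 0", newtons=20)

```text
time: 26.22
ee_pos: [524.1, -243.5, 10.8]
ee_rot: [[-0.999, -0.041, 0.0], [-0.041, 0.999, -0.0], [-0.0, -0.0, -1.0]]
ft_force: [-3.1, 1.3, 5.4]
width: 57.3
```

Emit:
jog_arm(steps="0 0 0 0; 0 0 0 0; 0 0 0 0; 0 0 0 0", claw=0.6)

```text
time: 26.72
ee_pos: [524.1, -243.6, 10.4]
ee_rot: [[-0.999, -0.041, 0.0], [-0.041, 0.999, 0.0], [-0.0, 0.0, -1.0]]
ft_force: [1.1, 0.8, -0.6]
width: 68.2
```

Emit:
jog_arm(steps="0 0 -4 0; 0 0 -10 0; 0 0 -20 0; 0 0 -35 0; 0 0 -55 0; 0 0 -75 0; 0 0 -95 0; 0 0 -115 0; 0 0 -130 0; 0 0 -130 0")

```text
time: 27.98
ee_pos: [524.9, -244.1, 142.3]
ee_rot: [[-0.999, -0.041, 0.003], [-0.041, 0.999, -0.002], [-0.003, -0.002, -1.0]]
ft_force: [-1.0, 0.2, -1.1]
width: 68.2
```

```bash
python3 look.py k
python3 - <<'E'
from h import *
w=np.load('w.npy',allow_pickle=True).item()
hsv=cv2.cvtColor(w['color'],cv2.COLOR_RGB2HSV);H,S=hsv[...,0].astype(int),hsv[...,1].astype(int)
m=(((H<12)|(H>172))&(S>140)).astype(np.uint8)
cs,_=cv2.findContours(m,0,1); k=max(cs,key=cv2.contourArea)
print(cv2.minAreaRect(np.array([ray(w,a[0][0],a[0][1],21)[:2] for a in k],np.float32)))
P=cloud(w); mm=np.zeros(m.shape,np.uint8); cv2.drawContours(mm,[k],-1,1,-1); mm=cv2.erode(mm&m,np.ones((5,5)))
q=P[mm>0]; A=np.c_[q[:,:2]-q[:,:2].mean(0),np.ones(len(q))]; print(np.linalg.lstsq(A,q[:,2],rcond=None)[0])
E
```

```text
28.075 [ 523.9 -243.5  140.3] [-0.1 -0.5 -0.2] 68.1321327988917
((525.751220703125, -246.59182739257812), (102.31095123291016, 58.76834487915039), 2.4607532024383545)
[-1.17341230e-01 -3.96852455e-03  2.22763005e+01]
```

View pics/Wk.png

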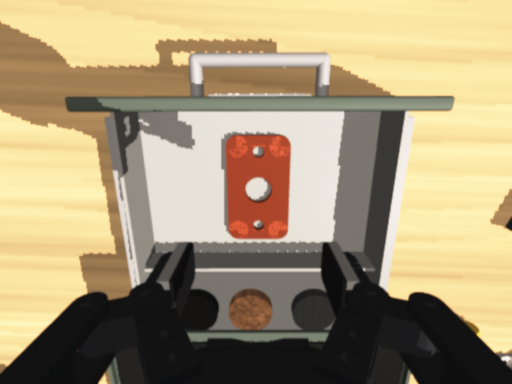

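Run:
```python
from h import *
w=np.load('w.npy',allow_pickle=True).item(); P=cloud(w)
for u0 in (232,278):
  for v in range(140,238,12): print(u0,v,P[v-3:v+4,u0-2:u0+3].reshape(-1,3).mean(0).round(1), 'floor',P[v-3:v+4,308:318].reshape(-1,3).mean(0).round(1))
s=cam('side'); cv2.imwrite('pics/sk.png',cv2.resize(s['color'][150:360,230:460,::-1],None,fx=2.6,fy=2.6,interpolation=2))
```

```text
232 140 [ 480.2 -271.8   20.8] floor [ 477.7 -197.3   15.1]
232 152 [ 491.1 -271.6   21. ] floor [ 488.3 -196.9   18.7]
232 164 [ 502.4 -271.5   20.9] floor [ 499.6 -195.7   18.9]
232 176 [ 513.9 -271.3   21.2] floor [ 512.2 -193.8   14.9]
232 188 [ 525.9 -271.2   20.9] floor [ 524.3 -192.6   15. ]
232 200 [ 538.  -271.    21.1] floor [ 536.8 -191.3   14.8]
232 212 [ 547.6 -270.2   28.4] floor [ 548.1 -190.7   18.6]
232 224 [ 563.6 -270.6   20.9] floor [ 562.8 -188.6   14.8]
232 236 [ 570.6 -269.4   33.8] floor [ 576.3 -187.2   14.9]
278 140 [ 478.3 -229.9   21.2] floor [ 477.7 -197.3   15.1]
278 152 [ 489.3 -229.2   20.9] floor [ 488.3 -196.9   18.7]
278 164 [ 500.6 -228.5   21. ] floor [ 499.6 -195.7   18.9]
278 176 [ 512.1 -227.7   21. ] floor [ 512.2 -193.8   14.9]
278 188 [ 524.  -227.    20.8] floor [ 524.3 -192.6   15. ]
278 200 [ 533.6 -226.8   28.3] floor [ 536.8 -191.3   14.8]
278 212 [ 548.8 -225.4   20.7] floor [ 548.1 -190.7   18.6]
278 224 [ 561.7 -224.5   20.9] floor [ 562.8 -188.6   14.8]
278 236 [ 575.4 -223.6   19.9] floor [ 576.3 -187.2   14.9]
```

View pics/sk.png

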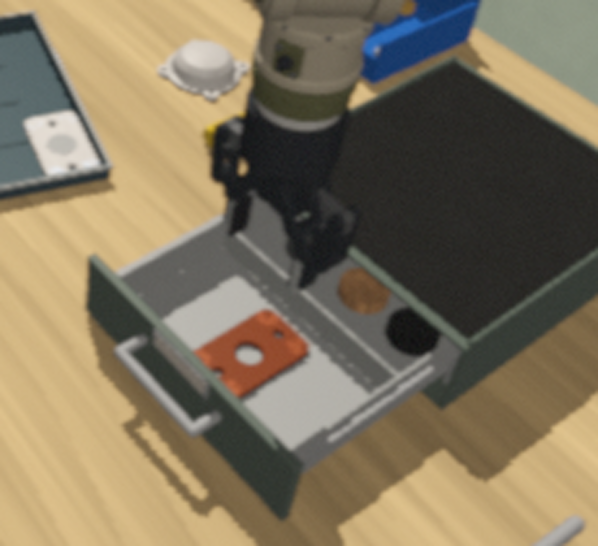

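Emit:
jog_arm(steps="15 0 0 0; 35 0 0 0; 60 0 0 0; 85 0 0 0; 110 1 0 0; 130 1 0 0; 144 1 0 0; 144 1 20 0; 144 1 45 0; 144 1 70 0; 144 1 92 0; 144 1 102 0", claw=-1)

```text
time: 29.62
ee_pos: [379.0, -247.6, 37.2]
ee_rot: [[-0.999, -0.041, -0.002], [-0.041, 0.999, 0.002], [0.002, 0.002, -1.0]]
ft_force: [-0.5, -0.4, -0.5]
width: -0.0
```

```bash
python3 look.py l
python3 - <<'E'
from h import *
s=cam('side'); cv2.imwrite('pics/sl.png',cv2.resize(s['color'][150:360,230:460,::-1],None,fx=2.6,fy=2.6,interpolation=2))
E
```

```text
29.725 [ 379.2 -247.7   37.5] [-0.2 -0.5 -0.3] 0.14608376102123838
```

View pics/sl.png

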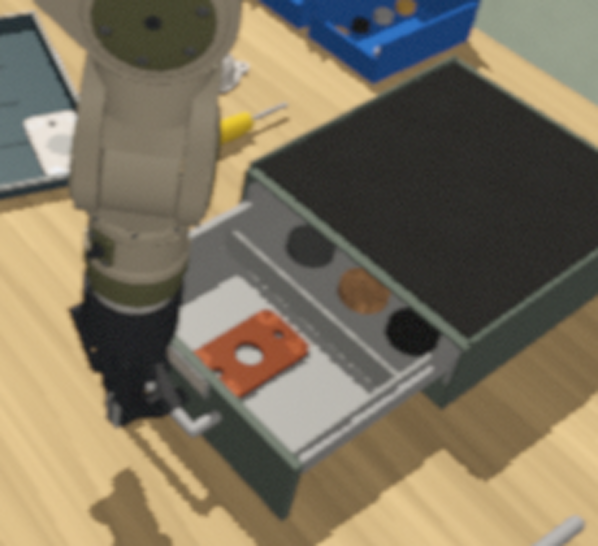

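Emit:
jog_arm(steps="-3 0 0 0; -6 0 0 0; -9 0 0 0; -12 0 0 0; -15 0 0 0; -18 0 0 0; -21 0 0 0; -24 0 0 0; -28 0 0 0; -33 0 0 0; -38 0 0 0; -44 0 0 0")

```text
time: 31.28
ee_pos: [424.2, -246.5, 38.4]
ee_rot: [[-0.999, -0.041, -0.0], [-0.041, 0.999, 0.0], [0.0, 0.0, -1.0]]
ft_force: [-4.1, -1.2, 2.0]
width: 0.1
```

Emit:
jog_arm(steps="-7 0 0 0; -14 0 0 0; -21 0 0 0; -28 0 0 0; -35 0 0 0; -42 0 0 0; -49 0 0 0; -56 0 0 0; -63 0 0 0; -70 0 0 0; -77 0 0 0; -84 0 0 0")

```text
time: 32.78
ee_pos: [508.4, -242.9, 38.4]
ee_rot: [[-0.999, -0.041, -0.0], [-0.041, 0.999, 0.001], [0.0, 0.001, -1.0]]
ft_force: [-4.7, 1.7, 2.5]
width: 0.3
```

```bash
python3 look.py m
python3 - <<'E'
from h import *
s=cam('side'); cv2.imwrite('pics/sm.png',cv2.resize(s['color'][150:360,230:460,::-1],None,fx=2.6,fy=2.6,interpolation=2))
w=np.load('w.npy',allow_pickle=True).item(); P=cloud(cam('top')); 
m=(P[...,2]>70)&(P[...,2]<84)&(P[...,1]<-115)&(P[...,1]>-375)&(P[...,0]>500)&(P[...,0]<600)
for lo,hi in [(-370,-330),(-330,-290),(-290,-200),(-200,-120)]:
    k=m&(P[...,1]>lo)&(P[...,1]<hi); print(lo,k.sum(),P[k].mean(0).round(1) if k.any() else '')
E
```

```text
32.875 [ 509.6 -243.4   38.6] [-0.1 -0.  -0.4] 0.16218240271504952
-370 0 
-330 0 
-290 107 [ 554.9 -227.1   77.7]
-200 133 [ 552.1 -161.7   78.1]
```

View pics/sm.png

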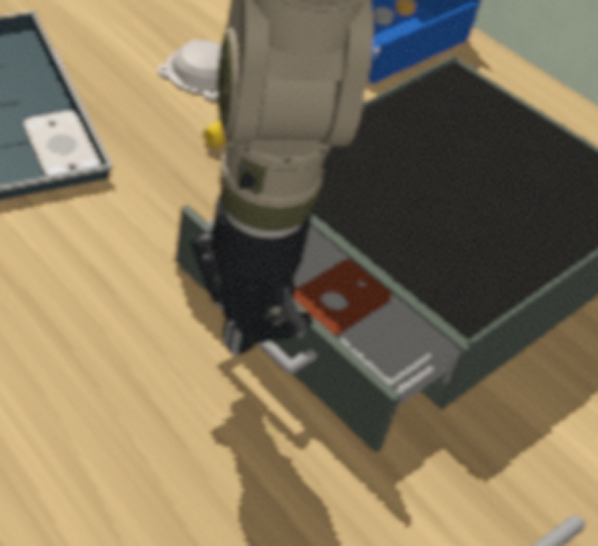

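Emit:
jog_arm(steps="-4 0 0 0; -10 0 0 0; -16 0 0 0; -22 0 0 0; -28 0 0 0; -34 0 0 0; -40 0 0 0; -46 0 0 0; -51 0 0 0; -55 0 0 0; -58 0 0 0; -60 0 0 0")

```text
time: 34.48
ee_pos: [568.1, -240.8, 38.4]
ee_rot: [[-0.999, -0.041, -0.0], [-0.041, 0.999, 0.0], [0.0, 0.0, -1.0]]
ft_force: [-4.2, -2.0, 3.5]
width: 0.2
```

Emit:
jog_arm(steps="-2 0 0 0; -4 0 0 0; -6 0 0 0; -8 0 0 0; -10 0 0 0; -11 0 0 0; -12 0 0 0; -13 0 0 0")

```text
time: 35.48
ee_pos: [580.9, -240.2, 38.4]
ee_rot: [[-0.999, -0.041, -0.0], [-0.041, 0.999, 0.0], [0.0, 0.0, -1.0]]
ft_force: [-3.5, -1.9, 1.9]
width: 0.1
```

Emit:
jog_arm(steps="-1 0 0 0; -2 0 0 0; -3 0 0 0; -4 0 0 0; -5 0 0 0; -6 0 0 0")

```text
time: 36.22
ee_pos: [584.4, -240.0, 38.4]
ee_rot: [[-0.999, -0.04, -0.005], [-0.04, 0.999, -0.0], [0.005, -0.0, -1.0]]
ft_force: [-12.9, -3.2, 7.4]
width: -0.1
```

Emit:
jog_arm(steps="-1 0 0 0; -2 0 0 0; -2 0 0 0")

```text
time: 36.6
ee_pos: [584.5, -240.0, 38.4]
ee_rot: [[-0.999, -0.039, -0.008], [-0.039, 0.999, -0.0], [0.008, -0.0, -1.0]]
ft_force: [-16.3, -3.8, 11.0]
width: -0.0
```

Emit:
jog_arm(steps="3 0 0 0; 8 0 0 0; 15 0 0 0; 30 0 0 0; 50 0 0 0; 70 0 0 0; 90 0 0 0; 90 0 -30 0; 90 0 -60 0; 90 0 -90 0; 90 0 -120 0; 90 0 -120 0")

```text
time: 38.1
ee_pos: [500.9, -244.3, 161.1]
ee_rot: [[-0.999, -0.041, 0.005], [-0.041, 0.999, -0.003], [-0.005, -0.003, -1.0]]
ft_force: [0.3, -0.6, -0.3]
width: 0.2
```

```bash
python3 look.py n
python3 - <<'E'
from h import *
s=cam('side'); cv2.imwrite('pics/sn.png',cv2.resize(s['color'][100:360,130:460,::-1],None,fx=2.2,fy=2.2,interpolation=2))
w=np.load('w.npy',allow_pickle=True).item()
for nm,P in (('top',cloud(cam('top'))),('side',cloud(s)),('wrist',cloud(w))):
    for ylo,yhi in [(-340,-300),(-200,-150)]:
        b=(P[...,1]<yhi)&(P[...,1]>ylo)&(P[...,0]>580)&(P[...,0]<760)
        k=b&(P[...,2]>72)&(P[...,2]<83); kk=b&(P[...,2]>88)
        print(nm,ylo,k.sum(),(np.percentile(P[k][:,0],[5,50,95]).round(1) if k.any() else ''),'cab front',(np.percentile(P[kk][:,0],[1,5]).round(1) if kk.any() else ''))
E
```

```text
38.2 [ 499.2 -243.3  158.3] [ 0.1  0.6 -1.2] -0.13682623355403975
top -340 131 [629.8 641.1 735.2] cab front [650.1 653.3]
top -200 155 [623.8 632.9 738.6] cab front [644.5 647.8]
side -340 110 [626.5 630.1 642.4] cab front [648.4 653.7]
side -200 20 [620.5 622.3 638.3] cab front [649.8 652.7]
wrist -340 84 [630.3 634.2 640.4] cab front 
wrist -200 77 [623.2 626.2 631.1] cab front
```

View pics/sn.png

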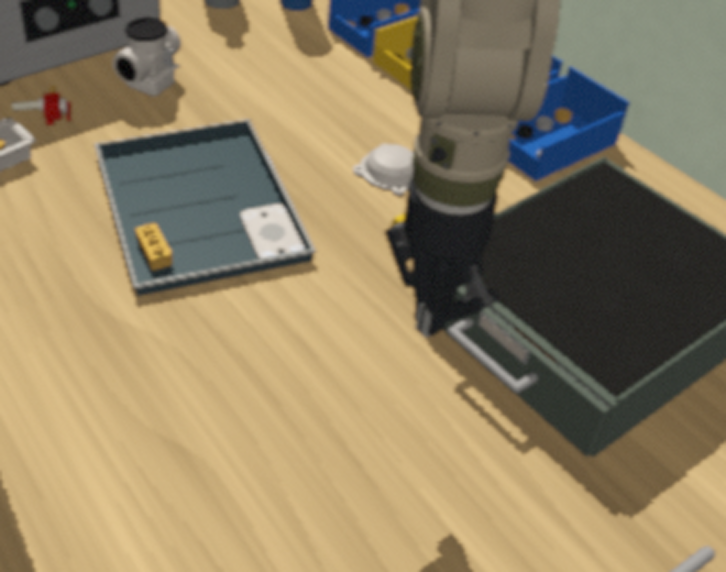

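View pics/Wn.png

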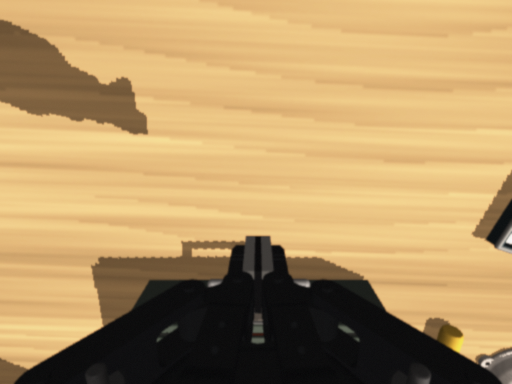

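```bash
python3 -c "
from cell import arm
s=arm.read_state();print(s['time'],s['qvel'],s['ft_force']);print(arm.finish_job())"
```

```text
38.3 [ 0.00028367  0.00458035 -0.00408148  0.00265034 -0.00231965 -0.00137034] [-0.23539707  0.72906292 -0.17499565]
the job is handed in; nothing more can be done
None
```

The adapter plate is in the drawer's front compartment, the drawer is shut, and I handed the job in at 38.3 s of the 72 s allowed. It gave no verdict.

- **Draw:** My first pull slipped: the fingertip force fell to about 7 N and the plate barely moved. I repositioned and pressed harder. The plate then followed at 16–21 N and was drawn about 48 mm clear of the wall. That is more than the 10–15 N you named but well under the 60 N limit.
- **Pick and place:** I gripped it across its 60 mm width at 60–70 N and lowered it until the wrist force showed contact (about 7–9 N), then opened the fingers.
- **Plate in drawer:** It measured within about 4 mm of the compartment centre. Its top face was at about 21 mm, which means flat on the 15 mm floor. My first plane fit read a false 0.12 slope, because a few stray depth readings skewed it. Point-by-point heights showed it flat.
- **Drawer:** I pushed it home at no more than about 60 mm/s until it stopped moving and the force rose to 16 N. The later pictures show the front panel flush with the cabinet to within the camera error of a few mm. The plate cannot be seen with the drawer shut.
- **Other parts:** The last side view shows the cover plate, jet block, carburettor and petcock where they were. The float bowl, diaphragm cover and screwdriver were only partly in view. I never touched any of them and did not re-measure them. The arm was clear of everything at the end.

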